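# Tip the test cassette on its spring-backed tilt plate to the index mark

### The arm

A 6-joint arm with a two-finger parallel gripper is mounted at the origin on a cart in front of the work surface, level with it; the furniture and walls round the work are solid. World frame = base frame: x ahead of the robot, y to its left, z up, the work surface at z = 0. Lengths are in mm, angles in rad, forces in N, time in s.
With the tool pointing down it reaches from about 275 to 750 mm from the base axis. Payload 10.2 kg.
Tool frame: the origin (TCP) lies at the very end of the fingers, on their centre line; the grasp point (between the pads) lies 19 mm behind it; z points along the fingers, y is the line along which they close (so a half turn about z gives the same grasp; the last joint's range is limited). The gripper opens to 85 mm and grips with 20 to 120 N. Pads are 22 mm wide; open, the fingers measure 114 mm over their backs; the gripper's body (76 mm by 85 mm) begins 54 mm behind the grasp point. The pads swing forward as they close: fully open they stand 13 mm farther back than shut.
Start: joints at [1.051, 0.313, 1.498, -0, 1.331, -0.223], TCP at [153.555, 502.048, 231.294] pointing down, gripper open.
Joint ranges: [-2.94, 2.94], [-0.97, 2.17], [0.19, 2.56], [-1.23, 4.37], [0.02, 3.11], [-2.88, 2.88]. Speed limits (rad/s): [2.39, 2.39, 3.01, 3.14, 3.14, 3.14].

### API

Orientations are given as a unit quaternion [w, x, y, z].
In Python, from rig import ctrl, optics gives the robot as it stands. The module is installed in compiled form; this text tells all that it offers.
- The arm moves only by the shell command python3 -m handwheel 'ROWS' [FORCE]. ROWS is JSON, a list that holds one entry, the list of rows, each a list of 5 numbers: the gripper command: -1 is fully open, 1 is shut, values between are in proportion, then the shift along the world's x, y, z in units of 50 mm (1.0 is 50 mm), then the turn about the world's z in units of 8 degrees (1.0 is 8 degrees). In form: [[[gripper, tx, ty, tz, twist], ...]]. A call has 1 to 10 rows; each row shifts and turns the commanded pose from where the row before left it; what a row does not reach is not made up. A row lasts 1/10 s, in which the tool goes at most 50 mm and 8.59 degrees, less where a joint would pass 70% of its speed; a pose out of reach is approached as far as the arm can. A call is refused whole if a number of a shift passes 1 or a number of a turn 1, either way. A call with a gripper value outside its range is refused whole. The fingers move at their own pace and stop on an object; FORCE is the grip in N (left out, the last holds). Time passes only in rows, so rows that do not move let the fingers close. It gives the time, the measured TCP pose, the force, the opening and the grip force at its end, in the units of the state.
- ctrl.sense(): the state, without advancing time (a new reading comes with each control period).
- optics.capture(name): name is "scene" or "top" or "wrist"; returns a dict with "img" (384x512x3 uint8, blue, green, red), "K" (3x3 intrinsics, pixels), "R" (3x3) and "t" (3): a world point X has camera coordinates R X + t. Camera axes: x right, y down, z forward; pixel columns grow to the right and rows downward; lengths in mm; the calibration is good to about 2 mm. A picture is of the moment at which its call begins. There is no depth.
- ctrl.finish_job(): hands the job in; it is judged then, once.
The state is a dict: "time_s": time; "joints": joint angles; "dq": joint speeds; "tau": joint torques, N m; "eef_pos": TCP position; "ee_rot": TCP orientation; "force": force on the tool from outside, world axes, zero at the start; "wrist_torque": the same for the moment, N m; "grip_width": opening from 0.0 (shut) to 1.0 (fully open); "grip_force": force on a finger pad.
Only numpy, scipy, OpenCV 4.12 (cv2) and the standard library are available. Lean on these libraries where they do the work, as an engineer would, in place of code of your own. Each camera call takes 0.05 s, during which the arm holds its last target. There are 200 camera calls.

### The job

Two identical tilt plates stand on the bench; one carries a white test cassette. With a fingertip, press down the round pad on the near corner of the plate with the cassette until its pointer is level with the index mark on its scale post (not well past it), hold it there for a good second, then slowly let the spring bring the plate all the way back up under your finger and move clear. Do not touch the cassette, which stays in its nest, do not press the other plate, and leave the things around alone.

Things in the scene. Friction and masses are not known exactly. Their poses are not given: they have to be found in the camera images.
- rocker: Stand of the tilt plate with the cassette, fixed. Grey base 136 (x) x 140 (y) x 10 mm; origin under its centre, on the bench; x points from the pad across the plate. A 100 mm square dark metal plate, set cornerwise, tips about a hinge along y, 56 mm above the origin; its -x corner has the pad and a spring. Scale post 8 x 10 mm, 85 mm high, at x -46, y +62 mm.
- rocker_pad (a point): Centre of the top face of the round pad (22 mm across, 5 mm thick), where to press; 50 mm from the hinge and 64 mm above the bench when the plate is up. It moves with the plate: down, and up to 7 mm towards +x of the stand.
- rocker_pointer (a point): Tip of the thin white pointer (3 mm thick) that sticks out sideways (+y) from beside the pad to the scale post; 50 mm from the hinge, so it sinks by the same amount as the pad. 56 mm above the bench when the plate is up. It can sink 26 mm in all.
- rocker_mark (a point): The index mark: point of the small dark collar (7 mm high, 16 mm wide, thin white line at mid height) clamped on the scale post, beside the pointer's tip; fixed during a run, 7 to 20 mm lower than the raised pointer. The job is done when pointer and mark have the same height.
- rocker_plate (a joint): Tilt of the plate, rad: 0 = up and level (where its spring keeps it), growing as the pad is pressed down, 0.56 at the stop; pad and pointer sink about 50 mm x sin(tilt). The pad takes about 2.5 N to start moving and 9 N at 20 mm; it springs back when let go.
- rocker_nest (a point): Centre of the floor of the rail frame that holds the cassette, on the plate (moves with it), 10 mm beyond the hinge, away from the pad; x along the frame, away from the pad, z out of the plate. Inside 72 x 23 mm, rails 4 mm high; its near end is 21 mm from the pad's centre.
- cassette: The loose white test cassette, 70 (along the plate's x) x 20 x 5 mm, lying in the nest; origin at the centre of its underside. Not to be touched.
- spare: The second tilt plate stand, just like the first but empty. Same origin and axes. Not to be pressed.
- spare_plate (a joint): Tilt of the empty plate, rad: 0 = up. Not to be moved.
- dropper: Bystander: reagent dropper bottle, 30 mm across, 80 mm high, loose; origin under its centre.
- cup: Bystander: lidded specimen cup, 61 mm across, 68 mm high, loose; origin under its centre.
- timer: Bystander: flat bench timer, 64 x 64 x 19 mm, loose; origin under its centre.
Mind the look-alikes: they are no part of the job. Leave any green look-alike of the rocker alone.

How it is judged (in metres and radians):
On the way, in this order (a step that is already met when the one before it is completed fails the run):
1. a finger holds the plate down with the pointer level with the mark (within 3.5 mm) for 0.7 s (z of rocker_pointer in the frame of rocker_mark between -0.0035 and 0.0035 m and contact force between the fingers and rocker above 0.5 N), for 0.7 s.
2. the plate is back up (value of joint rocker_plate below 0.03 rad), for 0.2 s.
At the end, for the whole second after the job is handed in: The plate is back up (tilt under 0.03 rad) and at rest, the empty plate is up too, and the cassette lies in its nest (within 6 mm) (value of joint each of rocker_plate, spare_plate below 0.03 rad and velocity of joint rocker_plate between -0.1 and 0.1 rad/s and x of cassette in the frame of rocker_nest between -0.006 and 0.006 m and y of cassette in the frame of rocker_nest between -0.006 and 0.006 m and z of cassette in the frame of rocker_nest between -0.003 and 0.008 m); the robot touches nothing.
It fails at once if the pointer goes more than 7 mm below the mark (z of rocker_pointer in the frame of rocker_mark below -0.007 m).
It fails at once if the plate snaps back (its corner rises faster than about 150 mm/s) (velocity of joint rocker_plate below -3 rad/s).
It fails at once if the cassette is touched by the robot (contact force between any of the fingers, the arm and cassette above 0.3 N).
It fails at once if the cassette leaves its nest or is lifted (not (x of cassette in the frame of rocker_nest between -0.012 and 0.012 m and z of cassette in the frame of rocker_nest between -0.006 and 0.012 m)).
It fails at once if the empty plate is pressed (tilt over 0.05 rad), or a bystander is moved more than 15 mm (distance of any of dropper, cup, timer from where it was at the start of the episode above 0.015 m or value of joint spare_plate above 0.05 rad).
It also fails if it takes over 38 s, if anything falls off the work surface, if the arm or the gripper's body presses on something with over 40 N, if the wrist force passes 120 N, or if a joint passes its speed limit or range.

## Working session

There is one attempt and no reset: what is moved stays moved. The work goes in short steps, Python scripts to look and compute and a shell command to move; the robot and the scene stay as the last step left them, time stands still between calls to the robot, and variables do not carry over. Pictures are saved under pics/ and viewed, at most 10 in all, crops included, and the job is handed in when it is done.

```bash
mkdir -p pics
python3 - <<'E'
from rig import ctrl, optics
import cv2,numpy as np,pickle
d={}
for n in("scene","top","wrist"):
    c=optics.capture(n);d[n]=c;cv2.imwrite(f"pics/{n}0.png",c["img"])
pickle.dump(d,open("c0.pkl","wb"))
a=np.hstack([d["scene"]["img"]]);cv2.imwrite("pics/s.png",cv2.resize(a,(800,600)))
cv2.imwrite("pics/t.png",cv2.resize(d["top"]["img"],(800,600)))
for n in d: print(n,d[n]["K"].round(1).tolist(),(-d[n]["R"].T@d[n]["t"]).round())
print(ctrl.sense())
E
```

```text
scene [[378.5, 0.0, 261.9], [0.0, 378.5, 187.2], [0.0, 0.0, 1.0]] [ -373. -1328.   750.]
top [[380.4, 0.0, 259.7], [0.0, 380.4, 198.1], [0.0, 0.0, 1.0]] [ 344.  -89. 1516.]
wrist [[304.4, 0.0, 258.8], [0.0, 304.4, 191.5], [0.0, 0.0, 1.0]] [ 88. 521. 372.]
{'time_s': 0.15, 'joints': array([ 1.05060047e+00,  3.13312840e-01,  1.49822610e+00,  7.55288897e-06,
        1.33101443e+00, -2.23401388e-01]), 'dq': array([-1.18021766e-03, -1.54042457e-05, -1.79938148e-03, -1.05719937e-03,
       -1.14462433e-03,  4.72243345e-04]), 'tau': array([ 2.38766719e-03, -4.12368000e+01, -2.59792882e+01, -1.17633667e-04,
        3.29190429e-03, -6.23451413e-06]), 'eef_pos': array([153.45614052, 501.87923175, 230.88468795]), 'ee_rot': array([-1.77928567e-04,  1.47854043e-01,  9.89009075e-01, -4.46208058e-04]), 'force': array([ 0.77877041,  0.05784701, -0.12597865]), 'wrist_torque': array([-0.04023729, -0.00555995, -0.00503842]), 'grip_force': 0.0, 'grip_width': 0.9995447726199987}
```

View pics/s.png

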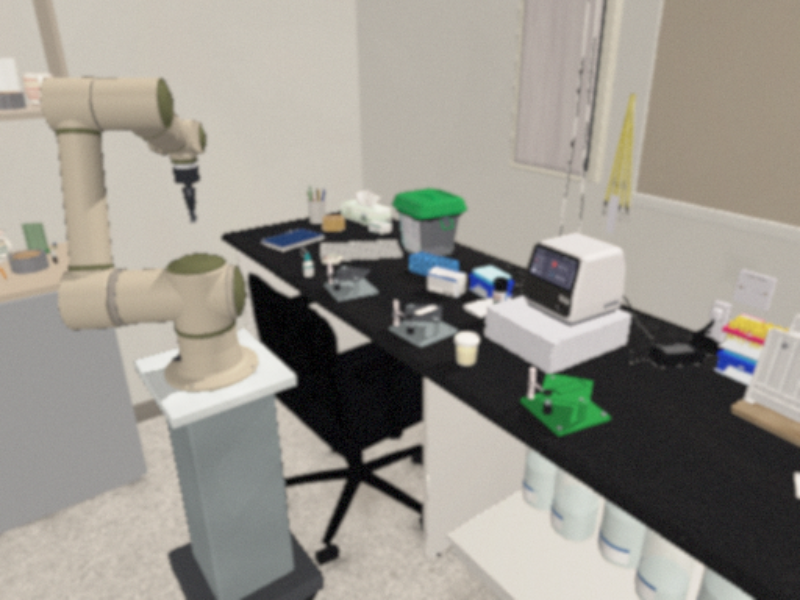

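View pics/t.png

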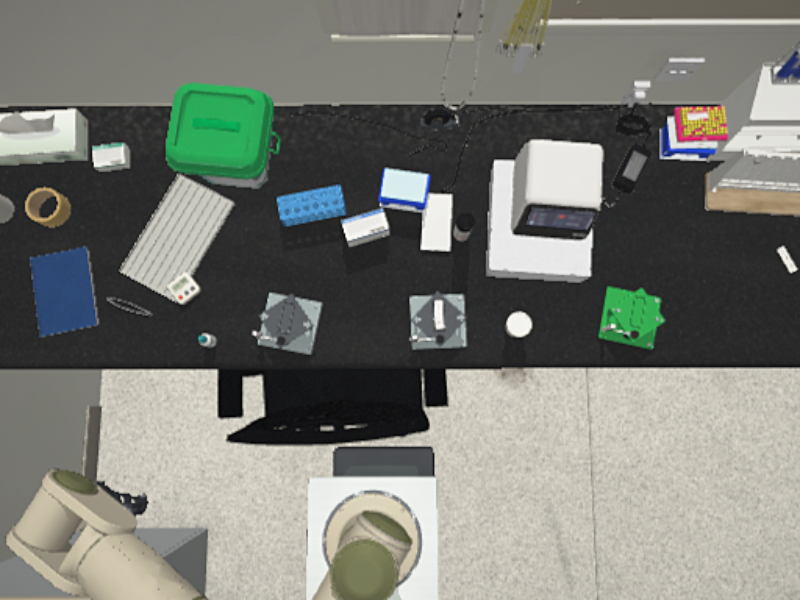

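The scene shows the two grey stands on the bench, with a green look-alike to the right. In the top view (800x600) the cassette stand is at about (438,320), pad near (443,339). The empty stand is at (290,323), the cup at (518,324), the dropper at (207,340) and the timer at (182,288).

```bash
cat > h.py <<'E'
import cv2,numpy as np,pickle
def onz(c,u,v,z):
    o=-c["R"].T@c["t"]; r=c["R"].T@np.linalg.solve(c["K"],[u,v,1]); return o+r*(z-o[2])/r[2]
def proj(c,X):
    p=c["K"]@(c["R"]@np.array(X,float)+c["t"]); return p[:2]/p[2]
def tri(obs):
    A=[];b=[]
    for c,u,v in obs:
        o=-c["R"].T@c["t"]; r=c["R"].T@np.linalg.solve(c["K"],[u,v,1]); r/=np.linalg.norm(r)
        P=np.eye(3)-np.outer(r,r); A.append(P); b.append(P@o)
    return np.linalg.lstsq(np.vstack(A),np.hstack(b),rcond=None)[0]
E
python3 - <<'E'
from h import *
d=pickle.load(open("c0.pkl","rb"))
t=d["top"]["img"][170:240,250:350]; s=d["scene"]["img"][180:230,240:300]
a=cv2.resize(t,(800,560),interpolation=cv2.INTER_CUBIC)
cv2.imwrite("pics/t2.png",a)
for n,p,z in (("pad",(443,339),64),("centre",(438,320),10),("spare",(290,323),10),("cup",(518,324),68)):
    print(n,onz(d["top"],p[0]*.64,p[1]*.64,z).round(1))
w=d["wrist"];print(w["R"].round(3))
E
```

```text
pad [ 487.8 -177.5   64. ]
centre [ 541.9 -168.5   10. ]
spare [535.  209.6  10. ]
cup [ 524.  -361.7   68. ]
[[ 0.293  0.956 -0.   ]
 [ 0.92  -0.282  0.271]
 [ 0.259 -0.08  -0.963]]
```

View pics/t2.png

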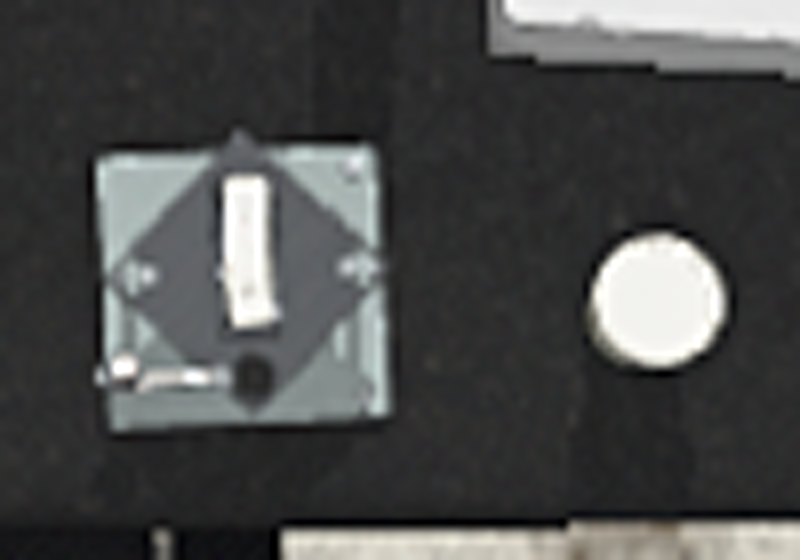

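The zoomed crop shows the pad at (253,380), the pointer running left to the post cap at (125,370), and the stand yawed about 3°. I'll move to a viewpoint behind the stand with the gripper shut.

```bash
python3 -m handwheel '[[[1,0.5,-0.7,0,0.2],[1,0.5,-0.8,0,0.2],[1,0.5,-0.8,0,0.2],[1,0.5,-0.8,0,0.2],[1,0.5,-0.8,0,0.2],[1,0.5,-0.8,0,0.2],[1,0.5,-0.8,0,0.2],[1,0.5,-0.8,0,0.2],[1,0.3,-0.8,0,0.2],[1,0.2,-0.8,0,0.2]]]'; python3 -m handwheel '[[[1,0,-0.6,-0.1,0],[1,0,-0.7,-0.2,0],[1,0,-0.7,-0.2,0],[1,0,-0.7,-0.2,0],[1,0,-0.7,-0.3,0],[1,0,-0.7,-0.3,0],[1,0,-0.7,-0.3,0],[1,0,-0.7,-0.2,0],[1,0,-0.4,0,0],[1,0,0,0,0]]]'
python3 - <<'E'
from h import *
from rig import ctrl,optics
c=optics.capture("wrist");pickle.dump(c,open("w1.pkl","wb"));cv2.imwrite("pics/w1.png",cv2.resize(c["img"],(800,600),interpolation=cv2.INTER_CUBIC))
print(ctrl.sense()["eef_pos"],(-c["R"].T@c["t"]).round())
E
```

```text
time_s: 1.15
eef_pos: [379.1, 105.2, 231.2]
ee_rot: [-0.0, 0.008, 1.0, 0.0]
force: [0.3, 1.1, 0.7]
grip_width: 0.003
grip_force: 0.0
time_s: 2.15
eef_pos: [378.4, -189.8, 140.9]
ee_rot: [-0.0, 0.01, 1.0, 0.0]
force: [-0.2, -0.1, -0.2]
grip_width: -0.002
grip_force: 0.0
[ 378.33513154 -188.36026769  141.04283851] [ 310. -189.  282.]
```

View pics/w1.png

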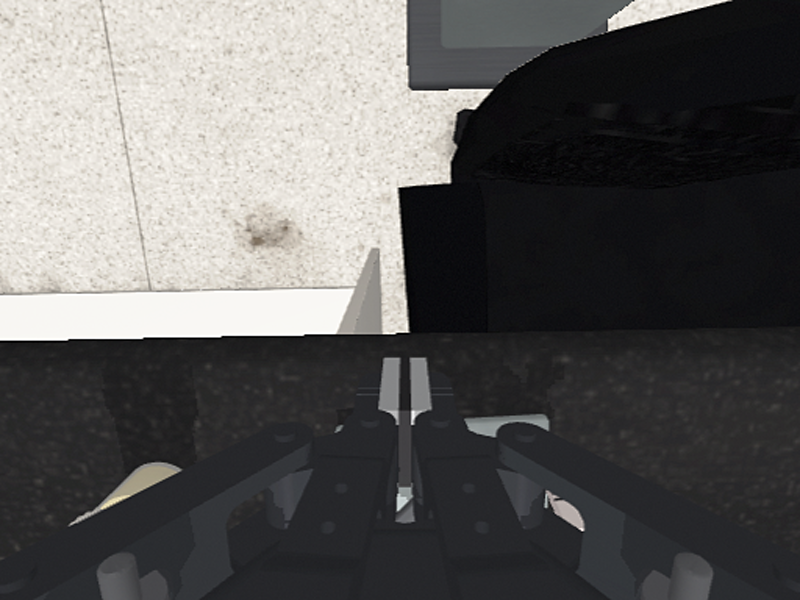

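The wrist camera looks back under the gripper, so the fingers hide the stand. I'll turn the tool 90° to put the camera on the +y side, which gives a low oblique side view of the post.

```bash
python3 -m handwheel '[[[1,0,0,-0.1,-1],[1,0,0,-0.1,-1],[1,0,0,-0.1,-1],[1,0,0,-0.1,-1],[1,0,0,-0.1,-1],[1,0,0,-0.1,-1],[1,0,0,-0.1,-1],[1,0,0,-0.1,-1],[1,0,0.1,-0.1,-1],[1,0,0,-0.1,-1]]]' >/dev/null; python3 -m handwheel '[[[1,0,0,-0.2,-1],[1,0,0,-0.2,0],[1,0,0,0,0],[1,0,0,0,0]]]'
python3 - <<'E'
from h import *
from rig import ctrl,optics
c=optics.capture("wrist");pickle.dump(c,open("w2.pkl","wb"));cv2.imwrite("pics/w2.png",cv2.resize(c["img"],(800,600),interpolation=cv2.INTER_CUBIC))
print(ctrl.sense()["eef_pos"],(-c["R"].T@c["t"]).round())
E
```

```text
time_s: 3.6
eef_pos: [378.6, -182.6, 71.4]
ee_rot: [-0.0, 0.7, 0.714, 0.0]
force: [1.1, 0.5, 0.6]
grip_width: -0.001
grip_force: 0.0
[ 378.71004157 -182.77669215   71.57646938] [ 377. -115.  213.]
```

View pics/w2.png

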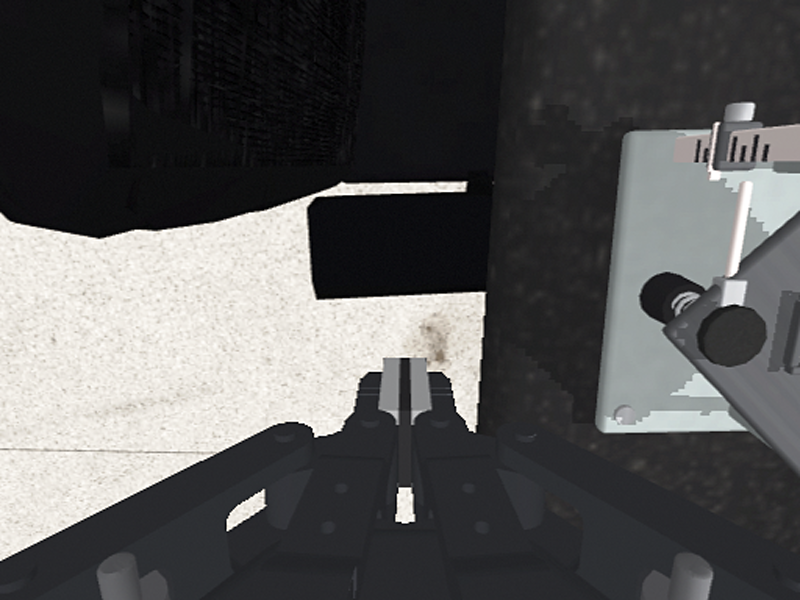

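The view shows the pointer tip at about (747,183), the collar's white line from (715,125) to (717,178), and the pad at (732,335). I'll take a second view for triangulation.

```bash
python3 -m handwheel '[[[1,0.3,0,0.3,0],[1,0.3,0,0.3,0],[1,0.2,0,0.2,0],[1,0,0,0,0],[1,0,0,0,0]]]'
python3 - <<'E'
from h import *
from rig import ctrl,optics
c=optics.capture("wrist");pickle.dump(c,open("w3.pkl","wb"))
w2=pickle.load(open("w2.pkl","rb"))
x=onz(w2,732*.64,335*.64,64); print("pad",x,proj(c,x)); m=proj(c,onz(w2,747*.64,183*.64,56)).round().astype(int);print(m)
# left: w2 crop cols 412..512 rows 60..160 ; right: w3 crop around tip
a=w2["img"][60:240,412:512]; u=max(0,m[0]-55);v=max(0,m[1]-50)
u=min(u,412);b=c["img"][v:v+180,u:u+100]
a,b=[cv2.resize(i,None,fx=4,fy=4,interpolation=cv2.INTER_CUBIC) for i in(a,b)]
h=max(len(a),len(b));print(u,v,a.shape,b.shape)
cv2.imwrite("pics/ab.png",np.hstack([a[:600],b[:600]]))
E
```

```text
time_s: 4.15
eef_pos: [418.2, -182.7, 111.1]
ee_rot: [-0.0, 0.701, 0.714, -0.0]
force: [-0.9, 0.1, -0.4]
grip_width: 0.002
grip_force: 0.0
pad [ 487.12522048 -166.53061762   64.        ] [366.23746589 191.51327808]
[371 113]
316 63 (720, 400, 3) (720, 400, 3)
```

View pics/ab.png

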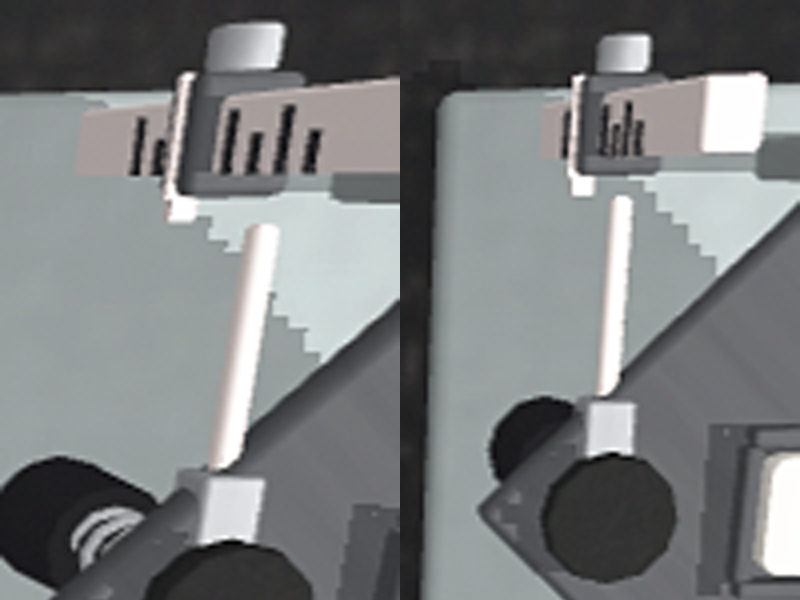

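Run:
```python
from h import *
a=pickle.load(open("w2.pkl","rb"));b=pickle.load(open("w3.pkl","rb"))
L=lambda x,y:(a,412+x/4,60+y/4);R=lambda x,y:(b,316+x/4,63+y/4)
for n,p,q in(("tip",(261,228),(222,198)),("tabend",(181,221),(182,196)),("line top",(188,72),(180,75)),("corner",(182,200),(183,178)),("root",(227,465),(205,393)),("pad",(231,618),(210,517))):
    print(n,tri([L(*p),R(*q)]).round(1))
# with tip plane assumed: pad
print(onz(*R(210,517),64), onz(*L(231,618),64))
```

```text
tip [ 488.4 -117.7   53.6]
tabend [ 486.3 -117.4   40.6]
line top [484.3 -98.2  39.2]
corner [ 486.4 -114.6   39.8]
root [ 488.1 -148.    56.9]
pad [ 489.6 -167.5   61.6]
[ 488.63570041 -166.99527427   64.        ] [ 487.79423794 -166.5719192    64.        ]
```

```bash
python3 -m handwheel '[[[1,0,0,0,0.9],[1,0,0,0,0.9],[1,0,0,0,0.9],[1,0.2,0,0,0.9],[1,0.2,0,0,0.9],[1,0.2,0.1,0,0.9],[1,0.2,0.1,0,0.9],[1,0.2,0.1,0,0.9],[1,0.2,0,0,0.9],[1,0.14,0,0,0.9]]]' >/dev/null; python3 -m handwheel '[[[1,0,0,-0.2,0],[1,0,0,-0.2,0],[1,0,0,-0.2,0],[1,0,0,-0.1,0],[1,0,0,0,0],[1,0,0,0,0]]]'
python3 - <<'E'
from h import *
from rig import ctrl,optics
c=optics.capture("wrist");pickle.dump(c,open("w4.pkl","wb"));cv2.imwrite("pics/w4.png",cv2.resize(c["img"],(800,600),interpolation=cv2.INTER_CUBIC))
print(ctrl.sense()["eef_pos"],(-c["R"].T@c["t"]).round())
for p in((488.4,-117.7,56),(486.3,-117.4,42)): print(proj(c,p)/.64)
E
```

```text
time_s: 5.8
eef_pos: [485.6, -168.0, 76.4]
ee_rot: [0.0, 0.148, 0.989, -0.0]
force: [0.1, 0.5, 0.3]
grip_width: 0.001
grip_force: 0.0
[ 485.69273001 -168.11057307   76.5674264 ] [ 420. -149.  218.]
[542.50437984 328.06791129]
[531.92443806 310.98811101]
```

View pics/w4.png

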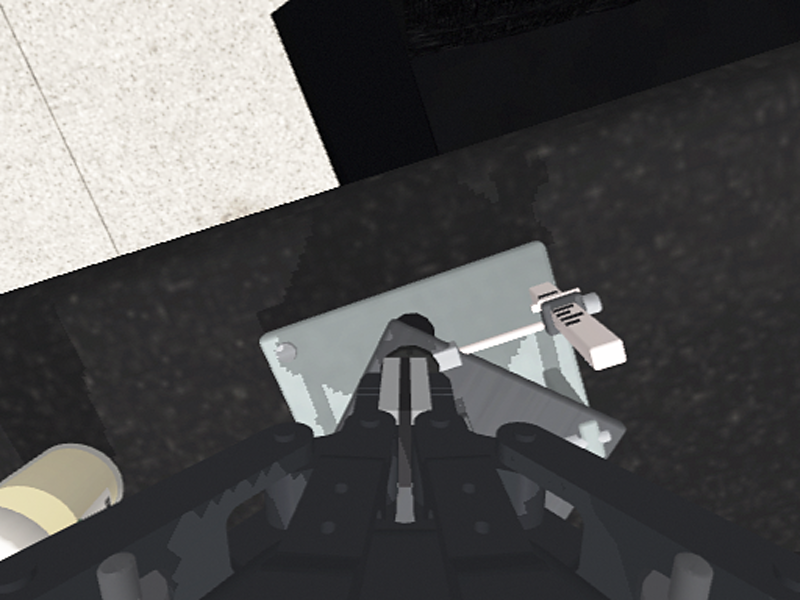

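Now the finger is over the pad, and the pointer tip at (543,328) and the collar line near (540,305) are both in clear view. I'll descend in small steps.

```bash
python3 -m handwheel '[[[1,0,0,-0.08,0],[1,0,0,-0.06,0],[1,0,0,-0.04,0],[1,0,0,-0.02,0],[1,0,0,0,0],[1,0,0,0,0]]]';python3 -m handwheel '[[[1,0,0,-0.04,0],[1,0,0,-0.04,0],[1,0,0,0,0],[1,0,0,0,0]]]'; python3 -m handwheel '[[[1,0,0,-0.04,0],[1,0,0,-0.04,0],[1,0,0,-0.04,0],[1,0,0,0,0],[1,0,0,0,0]]]'
```

```text
time_s: 6.45
eef_pos: [485.6, -168.0, 66.4]
ee_rot: [0.0, 0.148, 0.989, -0.0]
force: [0.5, -0.7, -0.5]
grip_width: 0.001
grip_force: 0.0
time_s: 6.85
eef_pos: [485.5, -168.0, 62.4]
ee_rot: [-0.0, 0.148, 0.989, -0.0]
force: [-1.5, -1.0, 3.8]
grip_width: -0.001
grip_force: 1.8
time_s: 7.35
eef_pos: [485.2, -168.0, 56.2]
ee_rot: [-0.0, 0.148, 0.989, -0.0]
force: [-3.9, -1.0, 4.8]
grip_width: 0.003
grip_force: 3.1
```

```bash
python3 -m handwheel '[[[1,0,0,-0.03,0],[1,0,0,-0.02,0],[1,0,0,0,0],[1,0,0,0,0]]]'
python3 - <<'E'
from h import *
from rig import ctrl,optics
c=optics.capture("wrist");pickle.dump(c,open("w5.pkl","wb"))
w4=pickle.load(open("w4.pkl","rb"))
f=lambda i:cv2.resize(i["img"][160:260,310:410],(400,400),interpolation=cv2.INTER_CUBIC)
cv2.imwrite("pics/cd.png",np.hstack([f(w4),f(c)]))
print(ctrl.sense()["eef_pos"],ctrl.sense()["force"],(-c["R"].T@c["t"]).round())
E
```

```text
time_s: 7.75
eef_pos: [485.3, -168.0, 53.8]
ee_rot: [-0.0, 0.148, 0.989, -0.0]
force: [-4.1, -0.2, 6.3]
grip_width: 0.001
grip_force: 3.5
[ 485.27292133 -168.02544867   53.85011214] [-3.52377812 -0.69836399  5.70108126] [ 420. -149.  195.]
```

View pics/cd.png

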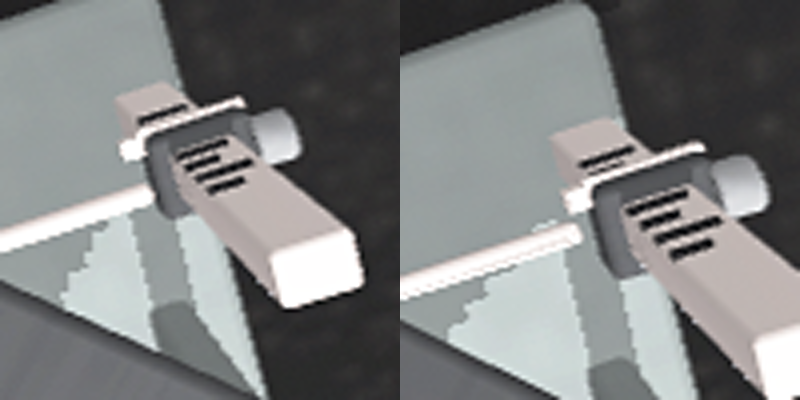

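Run:
```python
from h import *
from scipy.optimize import least_squares as ls
C=[pickle.load(open(f"w{i}.pkl","rb")) for i in(2,3,4,5)]
O=[(412,60),(316,63),(310,160),(310,160)]
px=lambda i,p:np.array([O[i][0]+p[0]/4,O[i][1]+p[1]/4])
tip=[px(0,(261,228)),px(1,(222,198)),px(2,(150,192))]; t5=px(3,(178,232))
tab=[px(i,p) for i,p in enumerate([(181,221),(182,196),(122,155),(167,200)])]
r=tri([(C[i],*tip[i]) for i in range(3)]);m=tri([(C[i],*tab[i]) for i in range(4)])
print("tip rest",r,"tab",m,[ (proj(C[i],m)-tab[i]).round(1).tolist() for i in range(4)],[ (proj(C[i],r)-tip[i]).round(1).tolist() for i in range(3)])
for z in(r[2],56):
    b=ls(lambda q:np.hstack([proj(C[i],[*q,z])-tip[i] for i in range(3)]),r[:2]).x
    f=lambda s:proj(C[3],[b[0]+50-np.sqrt(2500-s*s),b[1],z-s])
    for s in range(6,20,2): print(z,s,(f(s)-t5).round(1))
# relative rows: predicted vector tip-tab in w5
```

```text
tip rest [ 487.61110029 -117.48190079   55.18287058] tab [ 485.72259857 -117.27781485   41.84729061] [[0.4, -0.1], [-0.2, -0.4], [-0.1, -0.7], [-0.4, 1.0]] [[0.8, -0.6], [-0.4, -0.1], [-0.6, 0.1]]
55.18287057747841 6 [1.5 1.7]
55.18287057747841 8 [0.4 0.8]
55.18287057747841 10 [-0.6  0. ]
55.18287057747841 12 [-1.5 -0.5]
55.18287057747841 14 [-2.4 -0.9]
55.18287057747841 16 [-3.3 -1.2]
55.18287057747841 18 [-4.1 -1.3]
56 6 [1.7 1.5]
56 8 [0.7 0.6]
56 10 [-0.4 -0.1]
56 12 [-1.3 -0.7]
56 14 [-2.2 -1.1]
56 16 [-3.1 -1.3]
56 18 [-3.9 -1.4]
```

```bash
python3 -m handwheel '[[[1,0,0,-0.03,0],[1,0,0,-0.025,0],[1,0,0,0,0],[1,0,0,0,0],[1,0,0,0,0],[1,0,0,0,0]]]'
python3 - <<'E'
from h import *
from rig import ctrl,optics
c=optics.capture("wrist");pickle.dump(c,open("w6.pkl","wb"))
cv2.imwrite("pics/e.png",cv2.resize(c["img"][160:260,310:410],(600,600),interpolation=cv2.INTER_CUBIC))
print(ctrl.sense()["eef_pos"],ctrl.sense()["force"])
E
```

```text
time_s: 8.4
eef_pos: [485.4, -168.0, 51.2]
ee_rot: [-0.0, 0.148, 0.989, -0.0]
force: [-4.2, 0.2, 7.1]
grip_width: -0.003
grip_force: 4.0
[ 485.40567975 -168.0240473    51.21158326] [-3.73369696  0.17331182  7.80218972]
```

View pics/e.png

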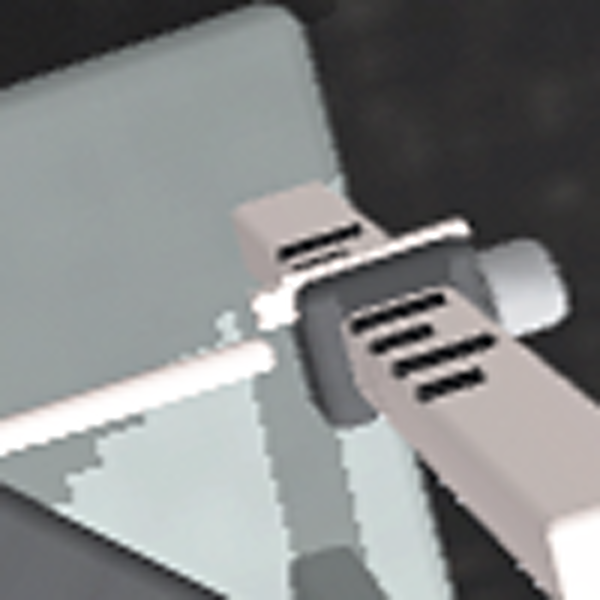

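Run:
```python
from h import *
c=pickle.load(open("w6.pkl","rb"))
tip=np.array([310+270/6,160+352/6]);tab=np.array([310+265/6,160+318/6])
print("tab resid",proj(c,[485.7,-117.3,41.85])-tab)
for s in range(9,19): print(s,(proj(c,[487.7+50-np.sqrt(2500-s*s),-117.5,55.6-s])-tip).round(1))
```

```text
tab resid [-1.43783654 -0.67672617]
9 [1.3 1.9]
10 [0.8 1.5]
11 [0.3 1.2]
12 [-0.2  0.9]
13 [-0.7  0.6]
14 [-1.2  0.4]
15 [-1.6  0.3]
16 [-2.   0.1]
17 [-2.5  0.1]
18 [-2.9  0. ]
```

Pointer and mark are level to within about 1 mm. I'll hold, then release slowly.

```bash
python3 -m handwheel '[[[1,0,0,0,0],[1,0,0,0,0],[1,0,0,0,0],[1,0,0,0,0],[1,0,0,0,0],[1,0,0,0,0],[1,0,0,0,0],[1,0,0,0,0],[1,0,0,0,0],[1,0,0,0,0]]]'; python3 -m handwheel '[[[1,0,0,-0.02,0],[1,0,0,0,0],[1,0,0,0,0],[1,0,0,0,0],[1,0,0,0,0],[1,0,0,0,0],[1,0,0,0,0],[1,0,0,0,0],[1,0,0,0,0],[1,0,0,0,0]]]'; python3 -m handwheel '[[[1,0,0,0.02,0],[1,0,0,0.03,0],[1,0,0,0.03,0],[1,0,0,0.03,0],[1,0,0,0.03,0],[1,0,0,0.03,0],[1,0,0,0.03,0],[1,0,0,0.03,0],[1,0,0,0.03,0],[1,0,0,0.02,0]]]'; python3 -m handwheel '[[[1,0,0,0.02,0],[1,0,0,0.02,0],[1,0,0,0.02,0],[1,0,0,0.05,0],[1,0,0,0.2,0],[1,0,0,0.4,0],[1,0,0,0.5,0],[1,0,0,0.3,0],[1,0,0,0,0],[1,0,0,0,0]]]'
python3 - <<'E'
from h import *
from rig import ctrl,optics
c=optics.capture("wrist");cv2.imwrite("pics/f.png",c["img"])
print(ctrl.sense()["eef_pos"],ctrl.sense()["force"])
E
```

```text
time_s: 9.45
eef_pos: [485.4, -168.0, 51.2]
ee_rot: [-0.0, 0.148, 0.989, -0.0]
force: [-3.7, 0.7, 7.1]
grip_width: -0.0
grip_force: 4.0
time_s: 10.45
eef_pos: [485.5, -168.0, 50.3]
ee_rot: [-0.0, 0.148, 0.989, -0.0]
force: [-3.6, -0.3, 7.3]
grip_width: -0.002
grip_force: 4.1
time_s: 11.45
eef_pos: [485.9, -168.0, 64.2]
ee_rot: [0.0, 0.148, 0.989, -0.0]
force: [0.3, -0.0, 0.2]
grip_width: 0.001
grip_force: 0.0
time_s: 12.45
eef_pos: [485.4, -167.9, 139.4]
ee_rot: [0.0, 0.148, 0.989, 0.0]
force: [-0.3, -0.2, -0.3]
grip_width: -0.001
grip_force: 0.0
[ 485.19944671 -167.74236912  138.90757129] [-0.90115553 -0.10685779  0.32659315]
```

View pics/f.png

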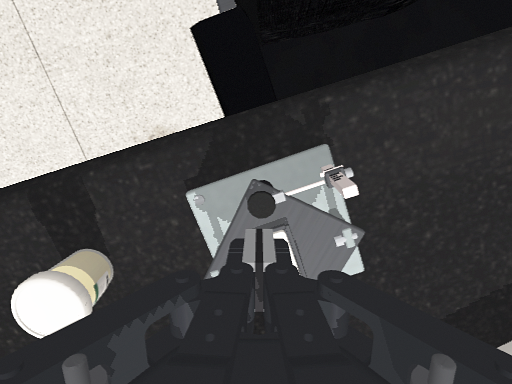

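The plate is back up, with the pad at (261,204) and the pointer tip at (325,182). The cassette is still visible in its nest and the arm is clear.

```bash
python3 -c "
from rig import ctrl
print(ctrl.finish_job())"
```

```text
the job is handed in; nothing more can be done
None
```

I pressed the pad until the pointer was level with the mark (within about 1 mm by the camera), held it for over 2 s, eased the plate back up, moved clear and handed the job in; no verdict was shown.

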